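# Mark the ribbon-hole spot on a brass gift heart

## Robot

A 6-joint arm with a two-finger parallel gripper is mounted at the origin on the work surface. World frame = base frame: x ahead of the robot, y to its left, z up, the work surface at z = 0. Lengths are in m, angles in rad, forces in N, time in s.
With the tool pointing down it reaches from about 0.35 to 0.725 m from the base axis. Payload 6 kg.
Tool frame: the origin (TCP) lies at the very end of the fingers, on their centre line; the grasp point (between the pads) lies 19 mm behind it (env.grip_depth is the distance from the TCP to the grasp point, in m); z points along the fingers, y is the direction in which the jaws open and shut (so a half turn about z gives the same grasp; the last joint's range is limited). The gripper opens to 85 mm and grips with 20 to 120 N. Pads are 22 mm wide; open, the fingers measure 114 mm over their backs; the gripper's body (76 mm by 85 mm) begins 54 mm behind the grasp point. The pads swing forward as they close: fully open they stand 13 mm farther back than shut.
Start: joints at [1.472, 0.04, 0.085, 0, -1.615, -0.334], TCP at [0.252, 0.545, 0.231] pointing down, gripper open.
Joint ranges: [-2.56, 2.56], [-1.29, 2.01], [-1.08, 1.49], [-3.29, 1.98], [-2.81, -0.18], [-2.99, 2.99]. Speed limits (rad/s): [2.57, 2.57, 3.01, 3.14, 3.14, 3.14].

## Interface

Orientations are given as a 3x3 rotation matrix whose columns are the frame's x, y, z axes.
In Python, from cell import env, get_image, ticket gives the robot as it stands. The module is installed in compiled form; this text tells all that it offers.
- The arm moves only by the tool drive_tool, never from a script. Its argument "steps" is text: rows parted by semicolons, each of 6 numbers parted by spaces: the shift along the world's x, y, z in cm, then the turn, a rotation vector about the world's x, y, z in degrees. A call has 1 to 5 rows; each row is the pose to reach, as a shift and turn from the pose commanded when the call began; what a row does not reach only later rows make up. A row lasts 1/12 s, in which the tool goes at most 41.7 mm and 7.16 degrees, less where a joint would pass 70% of its speed; a pose out of reach is approached as far as the arm can. A call with a gripper value outside its range is refused whole. "claw" is the opening, from 0 (shut) to 1 (fully open), set as the call begins (left out, the last holds). The fingers move at their own pace and stop on an object; "force" is the grip in N (left out, the last holds). Time passes only in rows, so rows that repeat a pose let the fingers close. It gives the time, the measured TCP pose, the force and the opening at its end, in the units of the state.
- env.get_state(): the state, without advancing time (a new reading comes with each control period).
- get_image(name): name is "scene" or "top" or "wrist"; returns a dict with "color" (420x560x3 uint8, blue, green, red), "camera_matrix" (3x3 intrinsics, pixels), "k1" (the pictures are not rectified: a ray, as slopes to the right and down, at radius r is drawn at 1 + k1 r^2 times it, then the intrinsics apply), "rvec" (rotation vector, rad) and "tvec" (3), from world to camera coordinates, as OpenCV has them. Camera axes: x right, y down, z forward; pixel columns grow to the right and rows downward; lengths in m; the calibration is good to about 2 mm. A picture is of the moment at which its call begins. There is no depth.
- ticket.job_done(): hands the job in, once; it reports no verdict.
The state is a dict: "time": time; "q": joint angles; "qd": joint speeds; "tau": joint torques, N m; "ee_pos": TCP position; "tcp_rot": TCP orientation; "force": force on the tool from outside, world axes, zero at the start; "torque": the same for the moment, N m; "opening": finger opening in m.
Only numpy, scipy, OpenCV 4.12 (cv2) and the standard library are available. Lean on these libraries where they do the work, as an engineer would, in place of code of your own. Each camera call takes 0.05 s, during which the arm holds its last target.

## Task

Take the automatic centre punch from its wooden stand and press it, upright, straight down on the scribed cross of the heart-shaped brass blank until its hidden spring snaps, and stop pressing at once when it does, without bearing on harder. Mark nothing else, leave both blanks lying in their nests and the rest of the counter undisturbed, and stand the punch back upright in its stand.

Things in the scene. Friction and masses are not known exactly. Their poses are not given: they have to be found in the camera images.
- punch: Automatic centre punch, steel with a brass cap, 0.2 kg, upright in its stand. Origin on its axis at the underside of its collar; z along the axis to the cap. Collar: 32 mm diameter, z 0 to 6 mm. Dark barrel to grip: 18 mm diameter, z 6 to 66 mm. Cap: 22 mm diameter, z 66 to 76 mm. Below the collar: a 13 mm sleeve, then an 8 mm rod with a 3 mm wide point.
- nose (a point): A mark on the punch's axis, fixed to the barrel, 30 mm below its origin. The point is screwed out by a different, unmeasured amount each time (constant while working): at rest it lies anywhere from 0 to 20 mm below this mark, so find it by touch.
- hammer (a joint): The hidden hammer in the punch, m: 0 cocked, 0.0065 snapped. Pressing the point in takes 5.5 N at first and about 1 N more per mm (hammer creeping to 1.5 mm); at about 12.5 N, near 7 mm of travel, the hammer jumps and the push drops by 3 to 6 N at once. Pressing on raises it again, 1.2 N per mm, to a hard stop; over 11 N after the snap spoils the blank. Lifted off, it re-cocks.
- stand: Fixed wooden block 64 x 64 x 60 mm with a 20 mm square upright hole, 55 mm deep, in the middle of its top; the punch hangs in it by its collar, which rests on the top. Origin at the centre of the underside, z up.
- heart: Loose heart-shaped brass blank, 4 mm thick, 56 mm long, 61 mm wide, 85 g, lying flat in a wooden nest (fixed 90 mm square block, pale rim; its dark floor is 18 mm above the counter, the 6 mm wide rim stands 3 mm above that). Origin at its underside in the middle of the straight-sided part; x points from the heart's point to its lobes.
- spot (a point): The crossing of the two scribed lines (12 mm long) on the upper face of the heart blank, 8 mm from its origin towards the lobes, 22 mm above the counter.
- oblong: Loose rectangular brass blank 56 x 36 x 4 mm with a like cross, in a second nest like the first; not to be marked. Origin at the centre of its underside.
- choc_box: Bystander: dark ribboned chocolate box 90 x 150 x 28 mm, origin at the centre of its underside.
- jar: Bystander: amber jar with a brass lid, 56 mm diameter, 60 mm tall, origin at the centre of its underside.
- tin: Bystander: round copper-coloured tin, 84 mm diameter, 35 mm tall, origin at the centre of its underside.
Things that resemble listed ones, but are neither listed nor needed, are in the scene too. Leave any green look-alike of the heart alone. Of the things shaped like the punch, the steel one is meant.

How it is judged:
By the outcome, as a careful person would: the job done as asked, in the order asked, and still so for the second after the job is handed in, with the robot touching nothing.
It also fails if it takes over 58 s, if anything falls off the work surface, if the arm or the gripper's body presses on something with over 40 N, if the wrist force passes 120 N, or if a joint passes its speed limit or range.

## Working session

There is one attempt and no reset: what is moved stays moved. The work goes in short steps, Python scripts to look and compute and a tool call to move; the robot and the scene stay as the last step left them, time stands still between calls to the robot, and variables do not carry over. Pictures are saved under pics/ and viewed, and the job is handed in when it is done.

Besides the shell and the picture viewer there is one more tool, called as name(argument=value, ...), one argument or row to a line, values as JSON. drive_tool: Moves the arm, as the interface text tells. Its arguments: {"type":"object","properties":{"steps":{"type":"string"},"claw":{"type":"number"},"force":{"type":"number"}},"required":["steps"]}

```bash
mkdir -p pics; cat > h.py <<'E'
import numpy as np, cv2, pickle
def grab(n,fn):
    from cell import get_image
    d=get_image(n); cv2.imwrite(f'pics/{fn}.png',d['color']); pickle.dump(d,open(f'pics/{fn}.pkl','wb')); return d
def load(fn): return pickle.load(open(f'pics/{fn}.pkl','rb'))
def ray(d,u,v):
    K=np.array(d['camera_matrix']);k=np.ravel(d['k1'])[0]
    p=cv2.undistortPoints(np.array([[[u,v]]],float),K,np.array([k,0,0,0.]))[0,0]
    R=cv2.Rodrigues(np.array(d['rvec'],float))[0];t=np.ravel(d['tvec'])
    c=-R.T@t; r=R.T@np.array([p[0],p[1],1]); return c,r/np.linalg.norm(r)
def onz(d,u,v,z):
    c,r=ray(d,u,v); return c+r*(z-c[2])/r[2]
def proj(d,P):
    K=np.array(d['camera_matrix']);k=np.ravel(d['k1'])[0]
    return cv2.projectPoints(np.array([P],float),np.array(d['rvec'],float),np.array(d['tvec'],float),K,np.array([k,0,0,0.]))[0][0,0]
def tri(obs):
    A=np.zeros((3,3));b=np.zeros(3);L=[]
    for d,u,v in obs:
        c,r=ray(d,u,v);M=np.eye(3)-np.outer(r,r);A+=M;b+=M@c;L.append((c,r))
    X=np.linalg.solve(A,b); return X,[np.linalg.norm(np.cross(X-c,r))*1000 for c,r in L]
E
python3 - <<'E'
from h import *
for n in('scene','top','wrist'):
    d=grab(n,n+'0'); print(n,np.round(ray(d,280,210),3),d['k1'],d['camera_matrix'][0][0])
from cell import env
print(env.get_state(),env.grip_depth)
E
```

```text
scene [[ 1.029 -0.739  0.674]
 [-0.431  0.718 -0.546]] -0.017405604887299978 505.90893701714464
top [[ 0.482  0.025  1.08 ]
 [ 0.078  0.007 -0.997]] -0.08158072859343912 493.90108894240154
wrist [[ 0.314  0.515  0.372]
 [-0.26   0.118 -0.958]] -0.04592116237084131 309.2715247607815
{'time': 0.15, 'q': array([ 1.47167482e+00,  4.07142319e-02,  8.40445281e-02, -2.84540005e-04,
       -1.61548557e+00, -3.33742196e-01]), 'qd': array([ 0.00103445, -0.00209397,  0.00220075,  0.00158906, -0.00112755,
        0.0005477 ]), 'tau': array([-2.03431584e-03, -3.68610764e+01,  3.47693288e+01,  6.93616033e+00,
       -4.42211225e-03, -5.41507404e-06]), 'ee_pos': array([0.25151667, 0.54447336, 0.23049792]), 'tcp_rot': array([[ 9.07773520e-01, -4.19460441e-01, -4.17340722e-04],
       [-4.19460612e-01, -9.07772572e-01, -1.32414358e-03],
       [ 1.76575391e-04,  1.37708048e-03, -9.99999036e-01]]), 'force': array([ 0.27845086, -0.50148302,  0.98971136]), 'torque': array([0.03237214, 0.04907862, 0.02145714]), 'opening': 0.08537937739463493} 0.0187
```

View pics/scene0.png

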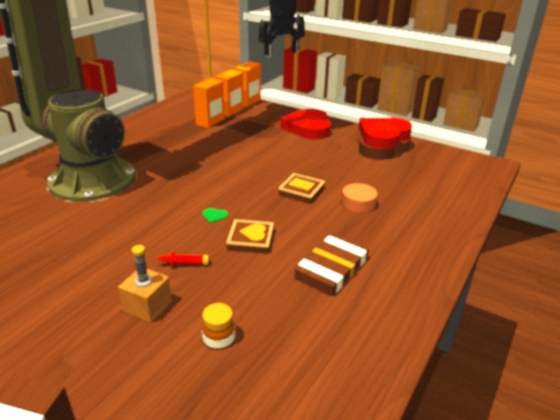

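View pics/top0.png

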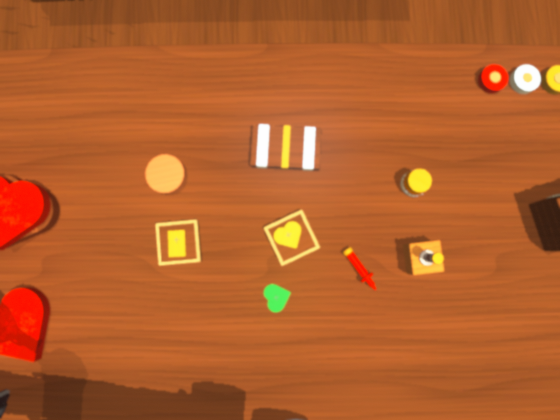

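View pics/wrist0.png

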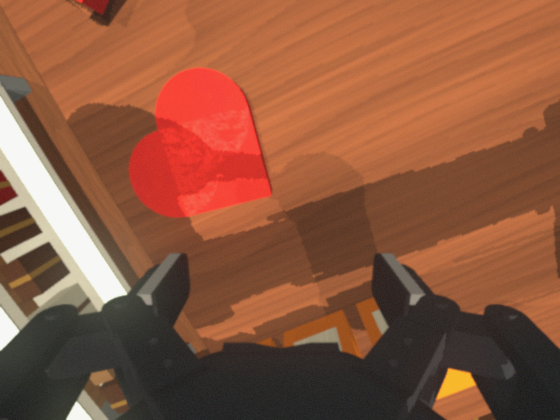

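The scene view shows the heart in its nest at (252,234), the oblong at (302,186) and the steel punch standing at (143,270). The top view has the heart at (290,237), the stand at (427,258) and the cap at (437,258).

Candidates: the steel punch upright in the stand (top 437,258) fits. The red one lying flat (top 360,268) is a look-alike. The brass heart in the nest (290,237) is the one meant, and the green heart (277,297) is a decoy. I'll confirm with enlarged crops.

```bash
python3 - <<'E'
from h import *
t=load('top0')['color'];s=load('scene0')['color']
a=cv2.resize(t[200:280,250:330],(400,400),interpolation=cv2.INTER_CUBIC)
b=cv2.resize(t[220:300,390:470],(400,400),interpolation=cv2.INTER_CUBIC)
cv2.imwrite('pics/c1.png',np.hstack([a,b]))
c=cv2.resize(s[240:320,100:180],(400,400),interpolation=cv2.INTER_CUBIC)
e=cv2.resize(s[195:275,210:290],(400,400),interpolation=cv2.INTER_CUBIC)
cv2.imwrite('pics/c2.png',np.hstack([c,e]))
E
```

```text
(no output)
```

View pics/c1.png

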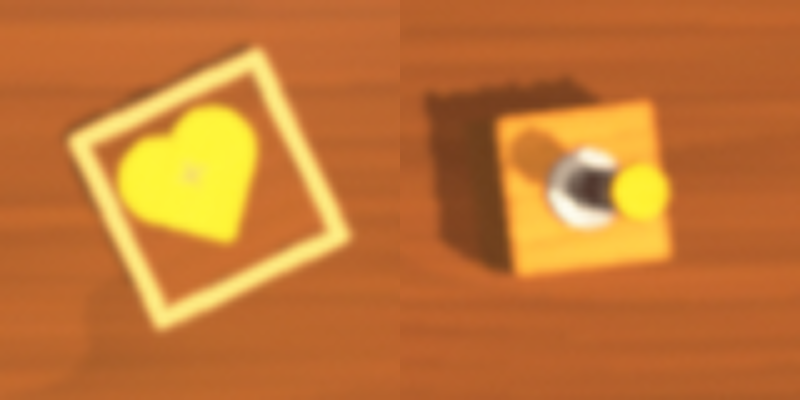

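View pics/c2.png

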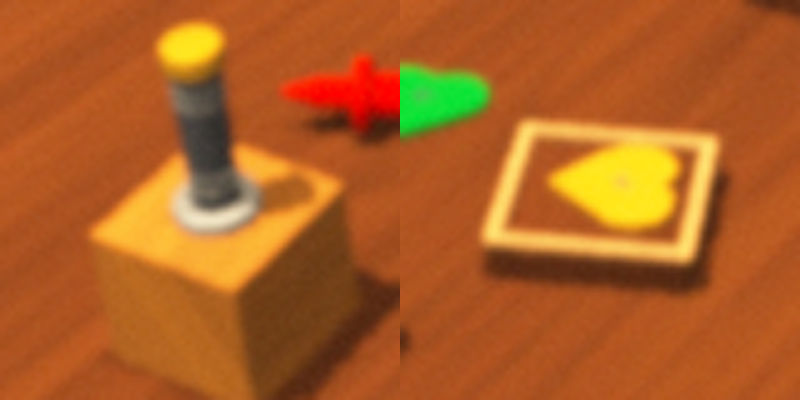

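The crops confirm it. The steel punch with its brass cap stands in the wooden stand (cap at top ≈ (437.6,258), leaning away only because of parallax). The brass heart has a cross at top ≈ (288,234.6) and scene ≈ (254,231).

```bash
python3 - <<'E'
from h import *
t=load('top0');s=load('scene0')
def cen(d,x0,x1,y0,y1):
    c=d['color'][y0:y1,x0:x1].astype(int);m=((c[...,1]>170)&(c[...,2]>190)&(c[...,0]<90)&(c[...,1]>0.75*c[...,2])).astype(np.uint8)
    n,l,st,ce=cv2.connectedComponentsWithStats(m);i=1+np.argmax(st[1:,4]);return ce[i]+[x0,y0],st[i]
ct=cen(t,425,455,245,272);print('cap top',ct, onz(t,*ct[0],.136))
cs=cen(s,125,155,240,256);print('cap scene',cs, onz(s,*cs[0],.134))
print(tri([(t,*ct[0]),(s,138.1,247.9)]))
# collar: c1 (587,187) ; c2 (214,200)
print('collar',tri([(t,427.0,257.0),(s,142.6,279.8)]),onz(t,427.0,257.0,.064),onz(s,142.6,279.8,.064))
P=lambda k,x,y,ox,oy:(ox+x/5-.4,oy+y/5-.4)
top=[P(0,x-400,y,390,220) for x,y in((497,118),(652,100),(672,257),(518,277))]
q=[onz(t,*p,.06) for p in top];print('stand corners',np.round(q,4),'c',np.mean(q,0))
sc=[P(0,x,y,100,240) for x,y in((92,236),(238,295),(343,185))]
print('stand scene',np.round([onz(s,*p,.06) for p in sc],4))
# heart
hx=P(0,192,175,250,200);hs=P(0,623-400,181,210,195)
print('spot',onz(t,*hx,.022),onz(s,*hs,.022),tri([(t,*hx),(s,*hs)]))
n=[onz(t,*P(0,x,y,250,200),.021) for x,y in((68,140),(260,47),(352,237),(160,330))];print('nest',np.round(n,4),np.mean(n,0))
for z,(x,y) in((.022,(235,243)),(.022,(172,135))): print(onz(t,*P(0,x,y,250,200),z))
print(onz(t,165,174,.035),onz(t,419,181,.06), onz(t,285,147,.028),onz(t,178,243,.02))
E
```

```text
cap top (array([435.60849057, 262.98113208]), array([  0,   7,  19,  20, 212], dtype=int32)) [ 0.45251084 -0.26613635  0.136     ]
cap scene (array([137.46774194, 248.75806452]), array([ 7,  6, 12,  7, 62], dtype=int32)) [ 0.4604454  -0.26973458  0.134     ]
(array([ 0.45417361, -0.26591997,  0.13110314]), [np.float64(2.4418124659442935), np.float64(2.4418124659443077)])
collar (array([ 0.46227009, -0.27087303,  0.06474262]), [np.float64(0.6073837399261068), np.float64(0.6073837399260792)]) [ 0.46270888 -0.27066508  0.064     ] [ 0.4610142  -0.27059788  0.064     ]
stand corners [[ 0.4915 -0.2349  0.06  ]
 [ 0.4983 -0.3001  0.06  ]
 [ 0.4334 -0.3067  0.06  ]
 [ 0.4259 -0.2422  0.06  ]] c [ 0.46227642 -0.27097294  0.06      ]
stand scene [[ 0.434  -0.3054  0.06  ]
 [ 0.4994 -0.2993  0.06  ]
 [ 0.4903 -0.2354  0.06  ]]
spot [0.5121583  0.01493338 0.022     ] [0.51120734 0.01557534 0.022     ] (array([0.51197062, 0.01482309, 0.02275494]), [np.float64(0.2035268216522782), np.float64(0.2035268216522909)])
nest [[ 0.5275  0.068   0.021 ]
 [ 0.567  -0.0147  0.021 ]
 [ 0.4852 -0.0533  0.021 ]
 [ 0.4461  0.0291  0.021 ]] [0.50647368 0.00725666 0.021     ]
[ 0.48299636 -0.00322925  0.022     ]
[0.52934823 0.02338067 0.022     ]
[0.64334386 0.27837911 0.035     ] [ 0.62097355 -0.25943011  0.06      ] [0.7010935  0.02005306 0.028     ] [0.49541565 0.25187233 0.02      ]
```

drive_tool(
  steps="3 -2.5 0 0 0 -6; 6 -5 0 0 0 -12; 9 -8 0 0 0 -18; 12 -11 0 0 0 -24; 14 -14 0 0 0 -30",
  claw=1,
)

```text
time: 0.57
ee_pos: [0.393, 0.403, 0.2306]
tcp_rot: [[0.572, -0.82, -0.0], [-0.82, -0.572, -0.001], [0.001, 0.001, -1.0]]
force: [0.5, -0.2, 0.4]
opening: 0.0856
```

drive_tool(
  steps="2 -3.5 0 0 0 -6; 4 -7 0 0 0 -12; 6 -10.5 0 0 0 -18; 7 -14.5 0 0 0 -24; 8 -18.5 0 0 0 -30",
)

```text
time: 0.98
ee_pos: [0.4719, 0.2177, 0.2307]
tcp_rot: [[0.085, -0.996, -0.001], [-0.996, -0.085, -0.001], [0.001, 0.001, -1.0]]
force: [1.2, 0.8, 0.3]
opening: 0.0848
```

drive_tool(
  steps="0 -4 0 0 0 -6; 0 -8 0 0 0 -12; 0 -12 0 0 0 -18; 0 -16 0 0 0 -24; 0 -20 0 0 0 -30",
)

```text
time: 1.4
ee_pos: [0.471, 0.0179, 0.2312]
tcp_rot: [[-0.424, -0.906, 0.0], [-0.906, 0.424, 0.0], [-0.0, 0.0, -1.0]]
force: [1.2, 0.5, 0.3]
opening: 0.0851
```

```bash
python3 - <<'E'
from h import *
d=grab('wrist','w1'); print(proj(d,(.512,.015,.022)))
cv2.imwrite('pics/w1b.png',cv2.resize(d['color'],(784,588)))
E
```

```text
[248.35939924 193.35834221]
```

View pics/w1.png

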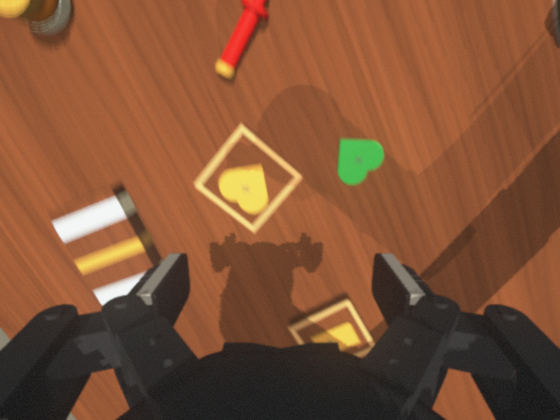

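The wrist view shows the heart at (244,188) and its cross near (246,189). The oblong nest is at the bottom, and the green heart is at (358,160). Enlarging for the cross.

```bash
python3 - <<'E'
from h import *
d=load('w1');c=d['color'][150:230,205:285]
cv2.imwrite('pics/c3.png',cv2.resize(c,(560,560),interpolation=cv2.INTER_CUBIC))
E
```

```text
(no output)
```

View pics/c3.png

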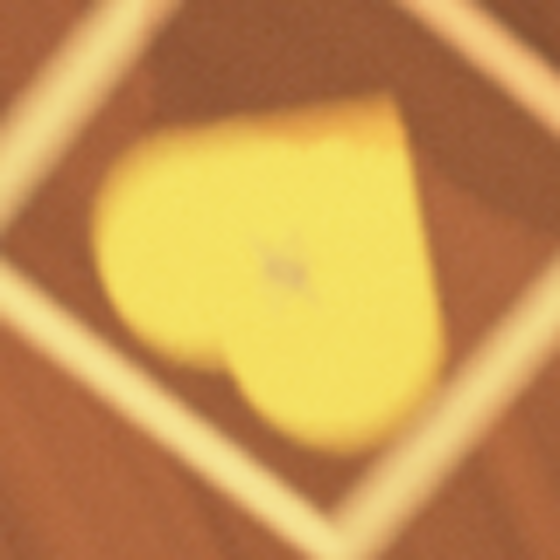

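drive_tool(
  steps="0 -4 0 0 0 -4; 0 -8 0 0 0 -8; 0 -12 0 0 0 -12; 0 -15 0 0 0 -16; 0 -18 0 0 0 -20",
)

```text
time: 1.87
ee_pos: [0.4711, -0.1622, 0.2312]
tcp_rot: [[-0.707, -0.707, -0.0], [-0.707, 0.707, 0.0], [-0.0, 0.0, -1.0]]
force: [-0.0, 0.5, -0.1]
opening: 0.0859
```

```bash
python3 - <<'E'
from h import *
d=load('w1');print('spot',onz(d,245.3,187.9,.022), ray(d,280,210))
w=grab('wrist','w2'); print('stand proj',proj(w,(.4623,-.271,.06)),proj(w,(.4623,-.271,.136)))
from cell import env
s=env.get_state();print(s['ee_pos'],s['qd'].round(3))
E
```

```text
spot [0.51229161 0.00765792 0.022     ] (array([ 0.44200499, -0.0454013 ,  0.37323167]), array([ 0.12318717,  0.25767983, -0.95834546]))
stand proj [208.80581827 104.15591488] [185.59439325  99.61163214]
[ 0.47070248 -0.16567271  0.23091818] [ 0.08  -0.024 -0.025 -0.014 -0.006  0.008]
```

View pics/w2.png

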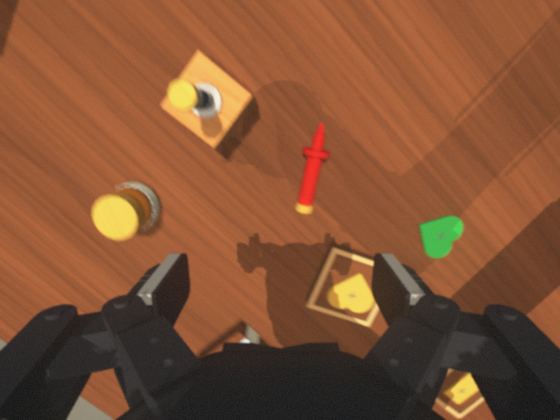

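The cap is at (183,95) and the collar at (206,101), but the picture was taken with the arm still settling. I'll hold the arm and look again.

drive_tool(
  steps="0 0 0 0 0 0; 0 0 0 0 0 0; 0 0 0 0 0 0; 0 0 0 0 0 0",
)

```text
time: 2.25
ee_pos: [0.4718, -0.1594, 0.2313]
tcp_rot: [[-0.703, -0.711, -0.0], [-0.711, 0.703, 0.0], [-0.0, 0.0, -1.0]]
force: [0.0, -0.2, 0.5]
opening: 0.0853
```

```bash
python3 - <<'E'
from h import *
w=grab('wrist','w3'); print('stand proj',proj(w,(.4623,-.271,.06)),proj(w,(.4623,-.271,.136)),'spot',proj(w,(.512,.015,.022)))
from cell import env
s=env.get_state();print(s['ee_pos'],s['qd'].round(3),s['force'])
c=w['color']
a=cv2.resize(c[35:165,140:270],(400,400),interpolation=cv2.INTER_CUBIC)
b=cv2.resize(c[240:330,300:390],(400,400),interpolation=cv2.INTER_CUBIC)
cv2.imwrite('pics/c4.png',np.hstack([a,b]))
E
```

```text
stand proj [207.66632341 101.17255276] [184.03185518  95.66786605] spot [354.24951975 296.45019924]
[ 0.47179802 -0.15939174  0.23134441] [-0.    -0.001  0.002  0.001 -0.002 -0.001] [-0.0387717   0.31366882 -0.19107419]
```

View pics/c4.png

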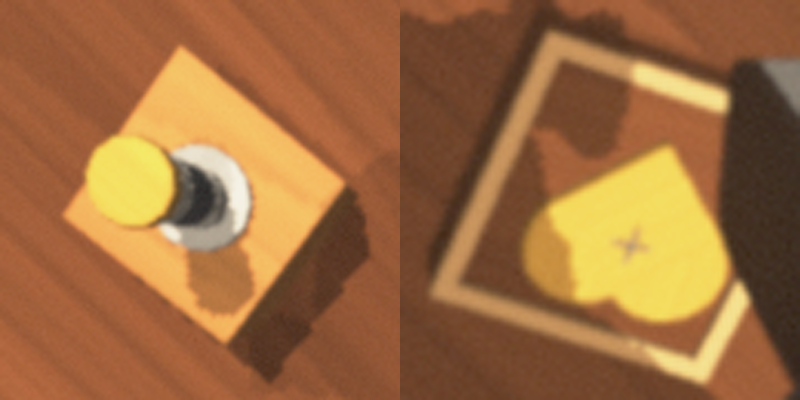

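```bash
python3 - <<'E'
from h import *
w=load('w3');t=load('top0');s=load('scene0')
print('spot w',onz(w,351.4,294.5,.022))
print('cap w',onz(w,181.9,93.4,.136),'t',onz(t,437.6,258.0,.136))
print('capfree',tri([(w,181.9,93.4),(t,437.6,258.0),(s,138.1,248.3)]))
cor=[(180,46),(345,184),(228,345),(62,215)]
q=[onz(w,140+x*.325-.4,35+y*.325-.4,.06) for x,y in cor];print(np.round(q,4),np.mean(q,0))
print('collar w',onz(w,140+207*.325-.4,35+197*.325-.4,.066))
E
```

```text
spot w [0.51272929 0.01019048 0.022     ]
cap w [ 0.46220712 -0.2731627   0.136     ] t [ 0.46196952 -0.2702444   0.136     ]
capfree (array([ 0.46236626, -0.27113735,  0.13664107]), [np.float64(1.8204243913940206), np.float64(1.1138352547499146), np.float64(1.0408248274012035)])
[[ 0.4342 -0.3086  0.06  ]
 [ 0.4276 -0.2451  0.06  ]
 [ 0.4906 -0.2374  0.06  ]
 [ 0.4977 -0.3024  0.06  ]] [ 0.46251332 -0.2733725   0.06      ]
collar w [ 0.4603669  -0.27190969  0.066     ]
```

drive_tool(
  steps="-0.3 -4 0 0 0 0; -0.6 -8 0 0 0 0; -0.9 -11.2 0 0 0 0; -0.9 -11.2 -3 0 0 0; -0.9 -11.2 -5 0 0 0",
)

```text
time: 2.72
ee_pos: [0.4626, -0.273, 0.1801]
tcp_rot: [[-0.706, -0.709, 0.0], [-0.709, 0.706, 0.001], [-0.001, 0.0, -1.0]]
force: [-0.1, 0.6, -0.8]
opening: 0.0857
```

drive_tool(
  steps="0 0 -2 0 0 0; 0 0 -4 0 0 0; 0 0 -5 0 0 0; 0 0 -5 0 0 0; 0 0 -5 0 0 0",
)

```text
time: 3.13
ee_pos: [0.4629, -0.2721, 0.1318]
tcp_rot: [[-0.704, -0.71, -0.0], [-0.71, 0.704, -0.001], [0.001, -0.0, -1.0]]
force: [0.7, -0.2, 1.4]
opening: 0.0857
```

```bash
python3 - <<'E'
from h import *
w=grab('wrist','w4');s=grab('scene','s4')
cv2.imwrite('pics/c5.png',np.hstack([cv2.resize(s['color'][210:330,80:240],(400,300)),cv2.resize(w['color'],(400,300))]))
from cell import env
s=env.get_state();print(s['ee_pos'],s['force'])
E
```

```text
[ 0.46345347 -0.27240382  0.13305392] [-0.28679262  0.40757404  0.98115732]
```

View pics/c5.png

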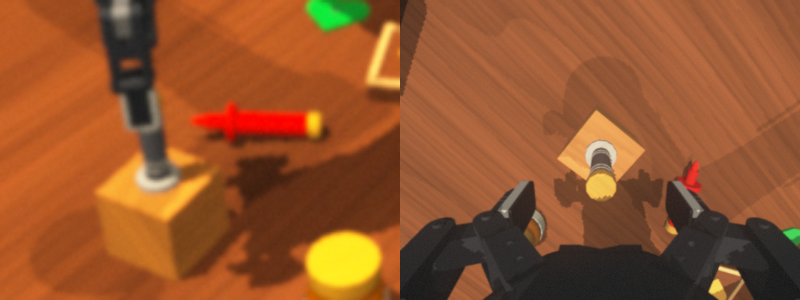

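The cap at (600,186) is centred between the fingers. I'll go down and grip.

drive_tool(
  steps="0 0 -2 0 0 0; 0 0 -3.5 0 0 0; 0 0 -4.5 0 0 0; 0 0 -4.5 0 0 0; 0 0 -4.5 0 0 0",
)

```text
time: 3.65
ee_pos: [0.4629, -0.2725, 0.087]
tcp_rot: [[-0.704, -0.71, 0.0], [-0.71, 0.704, -0.001], [0.0, -0.001, -1.0]]
force: [0.6, 0.4, 0.4]
opening: 0.0853
```

drive_tool(
  steps="0 0 0 0 0 0; 0 0 0 0 0 0; 0 0 0 0 0 0; 0 0 0 0 0 0; 0 0 0 0 0 0",
  claw=0,
  force=40,
)

```text
time: 4.07
ee_pos: [0.4628, -0.2724, 0.0866]
tcp_rot: [[-0.705, -0.71, 0.0], [-0.71, 0.705, -0.0], [-0.0, -0.0, -1.0]]
force: [-0.7, -0.2, -0.8]
opening: 0.0257
```

drive_tool(
  steps="0 0 0 0 0 0; 0 0 0 0 0 0; 0 0 0 0 0 0; 0 0 0 0 0 0; 0 0 0 0 0 0",
)

```text
time: 4.48
ee_pos: [0.4626, -0.2723, 0.0865]
tcp_rot: [[-0.705, -0.71, -0.0], [-0.71, 0.705, -0.0], [0.0, 0.0, -1.0]]
force: [-1.3, 1.9, 3.5]
opening: 0.0176
```

drive_tool(
  steps="0 0 0 0 0 0; 0 0 0 0 0 0; 0 0 0 0 0 0; 0 0 0 0 0 0",
  force=90,
)

```text
time: 4.82
ee_pos: [0.4626, -0.2723, 0.0866]
tcp_rot: [[-0.705, -0.71, 0.0], [-0.71, 0.705, -0.0], [0.0, -0.0, -1.0]]
force: [-1.8, 3.3, 4.5]
opening: 0.0166
```

```bash
python3 - <<'E'
from cell import env
s=env.get_state();print(s['ee_pos'],s['force'],s['torque'],s['opening'])
from h import *
w=grab('wrist','w5');s=grab('scene','s5')
cv2.imwrite('pics/c6.png',np.hstack([cv2.resize(s['color'][210:330,80:240],(400,300)),cv2.resize(w['color'],(400,300))]))
E
```

```text
[ 0.46264202 -0.27232728  0.08660148] [-1.7826142   3.29449668  4.52737505] [0.9727741  0.77675106 0.02036793] 0.016579842491338596
```

View pics/c6.png

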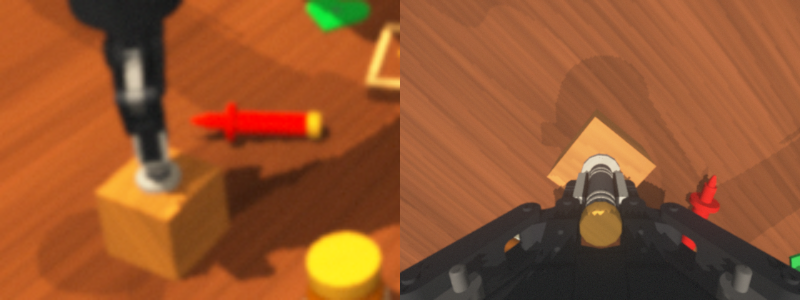

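Gripped; a small side load shows against the stand. Lifting straight up.

drive_tool(
  steps="0 0 0.5 0 0 0; 0 0 1 0 0 0; 0 0 2 0 0 0; 0 0 3 0 0 0; 0 0 4 0 0 0",
)

```text
time: 5.33
ee_pos: [0.4627, -0.2724, 0.1273]
tcp_rot: [[-0.705, -0.71, 0.0], [-0.71, 0.705, -0.0], [0.0, -0.0, -1.0]]
force: [0.3, -0.5, -1.3]
opening: 0.0169
```

drive_tool(
  steps="0 0 2 0 0 0; 0 0 4 0 0 0; 0 0 6 0 0 0; 0 0 6 0 0 0; 0 0 6 0 0 0",
)

```text
time: 5.75
ee_pos: [0.4633, -0.2725, 0.188]
tcp_rot: [[-0.705, -0.71, 0.003], [-0.71, 0.705, -0.0], [-0.002, -0.003, -1.0]]
force: [-0.5, 0.6, -3.1]
opening: 0.0167
```

```bash
python3 - <<'E'
from cell import env
s=env.get_state();print(s['ee_pos'],s['force'],s['torque'],s['opening'])
from h import *
w=grab('wrist','w6');s=grab('scene','s6');t=grab('top','t6')
cv2.imwrite('pics/c7.png',np.hstack([cv2.resize(s['color'][190:310,80:240],(400,300),interpolation=cv2.INTER_CUBIC),cv2.resize(w['color'][180:390,140:420],(400,300),interpolation=cv2.INTER_CUBIC)]))
E
```

```text
[ 0.46332707 -0.27248543  0.18800926] [-0.50298833  0.59276765 -3.09910356] [0.07194319 0.03754739 0.00522773] 0.016663006136751247
```

View pics/c7.png

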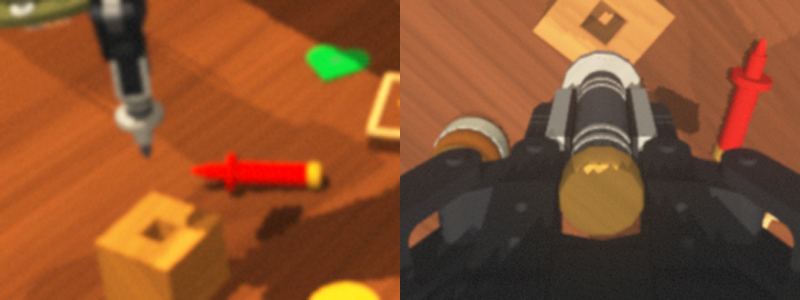

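```bash
python3 - <<'E'
from h import *
w=load('w6');s=load('s6')
R=cv2.Rodrigues(np.array(w['rvec']))[0]
ee=np.array([.4633,-.2725,.188])
for dx in(-.003,0,.003):  # offset along tool x (-.705,-.71)
    o=ee+dx*np.array([-.705,-.71,0])
    col=o+[0,0,.0605-.0866]; cap=col+[0,0,.076]
    ring=[proj(w,col+[0.016*np.cos(a),.016*np.sin(a),.006]) for a in np.linspace(0,6.28,40)]
    ring=np.array(ring);rc=np.array([proj(w,cap+[0.011*np.cos(a),.011*np.sin(a),0]) for a in np.linspace(0,6.28,40)])
    print(dx,'collar top y min',ring[:,1].min(),'x',ring[:,0].min(),ring[:,0].max(),'cap',rc.min(0),rc.max(0))
    print('  scene collar c',proj(s,col+[0,0,.003]),'nose-10mm',proj(s,col-[0,0,.04]))
im=cv2.resize(w['color'][200:360,200:360],(560,560),interpolation=cv2.INTER_CUBIC);cv2.imwrite('pics/c8.png',im)
im=cv2.resize(s['color'][185:265,95:175],(560,560),interpolation=cv2.INTER_CUBIC);cv2.imwrite('pics/c9.png',im)
E
```

```text
-0.003 collar top y min 223.793801565936 x 254.38390011222535 310.68771575599266 cap [251.85213429 305.18307072] [314.24978366 357.36446037]
  scene collar c [136.85322942 235.47392893] nose-10mm [140.20926883 255.40011338]
0 collar top y min 218.64332290498396 x 254.25203525444988 310.82888884951456 cap [251.60156115 297.51366403] [314.52684915 350.63072643]
  scene collar c [135.04312592 235.69017287] nose-10mm [138.4494951  255.62334401]
0.003 collar top y min 213.4424299114359 x 254.119504526799 310.9707149015296 cap [251.34831945 289.70734825] [314.8067344  343.77605372]
  scene collar c [133.23070907 235.90668903] nose-10mm [136.68753004 255.84684029]
```

View pics/c8.png

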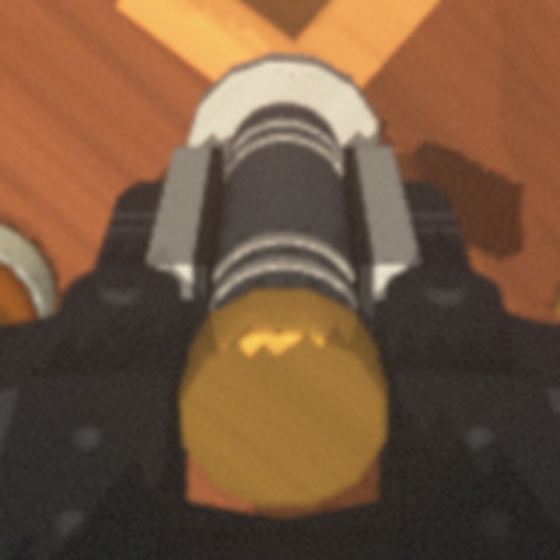

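View pics/c9.png

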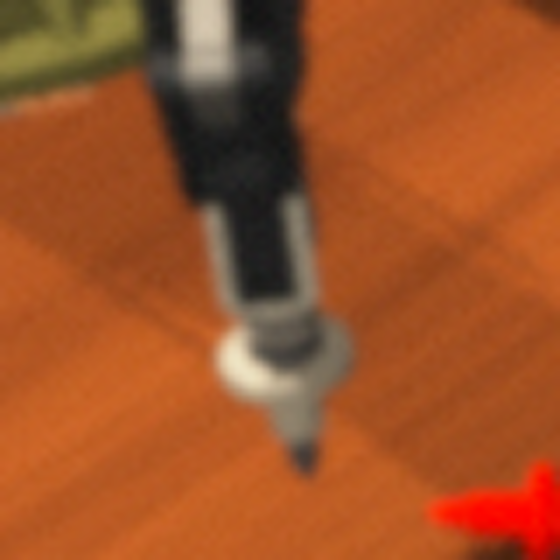

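The wrist view shows the cap at (281,316) and collar at (281,~235), both on the finger centre line. In the scene view the collar is at (135.1,235.8), as predicted for an upright punch, and the tip is at (138.3,251.7). Carrying it over to the heart.

drive_tool(
  steps="0.5 3 0 0 0 0; 1 6.5 0 0 0 0; 1.7 10.5 0 0 0 0; 2.4 14.5 0 0 0 0; 3.1 18.5 0 0 0 0",
)

```text
time: 6.32
ee_pos: [0.493, -0.0857, 0.1851]
tcp_rot: [[-0.705, -0.709, -0.002], [-0.709, 0.705, -0.0], [0.001, 0.001, -1.0]]
force: [0.2, -0.3, -2.6]
opening: 0.0166
```

drive_tool(
  steps="0.7 3.8 0 0 0 0; 1.3 7 0 0 0 0; 1.7 9 0 0 0 0; 1.8 10.2 0 0 0 0; 1.8 10.2 -1 0 0 0",
)

```text
time: 6.73
ee_pos: [0.5122, 0.0165, 0.1769]
tcp_rot: [[-0.703, -0.711, 0.001], [-0.711, 0.703, 0.0], [-0.001, -0.001, -1.0]]
force: [0.2, -0.4, -3.0]
opening: 0.0166
```

drive_tool(
  steps="0 0 -2 0 0 0; 0 0 -4 0 0 0; 0 0 -5 0 0 0; 0 0 -5.5 0 0 0; 0 0 -5.5 0 0 0",
)

```text
time: 7.15
ee_pos: [0.5109, 0.0137, 0.1198]
tcp_rot: [[-0.705, -0.709, -0.003], [-0.709, 0.705, -0.001], [0.003, 0.001, -1.0]]
force: [0.8, 0.3, -2.5]
opening: 0.0168
```

drive_tool(
  steps="0 0 0 0 0 0; 0 0 0 0 0 0; 0 0 0 0 0 0",
)

```text
time: 7.4
ee_pos: [0.5122, 0.0146, 0.1225]
tcp_rot: [[-0.705, -0.709, 0.002], [-0.709, 0.705, 0.001], [-0.002, -0.001, -1.0]]
force: [-0.1, 0.1, -3.0]
opening: 0.0168
```

```bash
python3 - <<'E'
from cell import env
st=env.get_state();print(st['ee_pos'],st['force'],st['torque'],st['opening'],st['tcp_rot'].round(4))
from h import *
w=grab('wrist','w7');s=grab('scene','s7');t=grab('top','t7')
e=st['ee_pos']
for k in(0,30,35,40): print(k,proj(s,e+[0,0,-.0261-k/1000]))
print('cross',proj(s,(.512,.015,.022)))
cv2.imwrite('pics/c10.png',np.hstack([cv2.resize(s['color'][185:265,210:290],(400,400),interpolation=cv2.INTER_CUBIC),cv2.resize(w['color'][120:260,210:350],(400,400),interpolation=cv2.INTER_CUBIC)]))
E
```

```text
[0.51222723 0.01463794 0.12252638] [-0.07997433  0.13020139 -2.98352129] [-0.02607798  0.0324115   0.00165538] 0.01684281399135819 [[-7.047e-01 -7.095e-01  1.900e-03]
 [-7.095e-01  7.047e-01  5.000e-04]
 [-1.700e-03 -1.000e-03 -1.000e+00]]
0 [254.02193571 202.74886814]
30 [254.15444415 214.45121637]
35 [254.17618327 216.36769133]
40 [254.1978253 218.2746603]
cross [254.35085712 231.03987042]
```

View pics/c10.png

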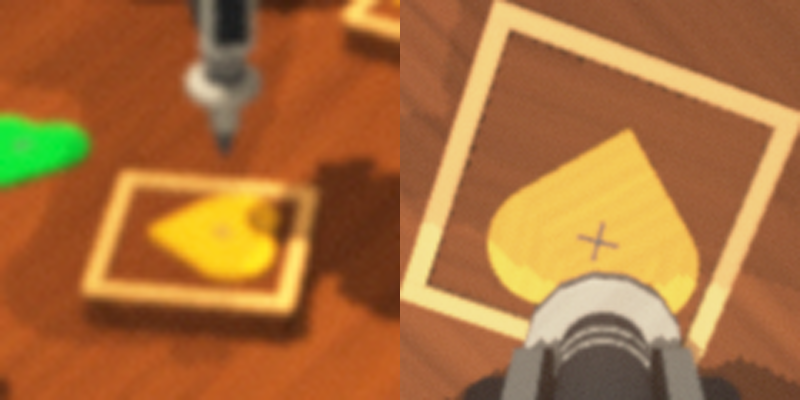

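The scene view shows the tip at (254.8,214.6), directly above the cross at (254.4,231). The wrist view shows the cross at (279,204). I'll take another view at a different yaw so the wrist camera's bias cancels.

```bash
python3 - <<'E'
from cell import env
from h import *
print(env.get_state()['q'].round(3))
w=load('w7');print(onz(w,279.0,204.0,.022),proj(w,(.512,.015,.022)))
E
```

```text
[ 0.423 -0.184 -0.327  0.    -1.427 -1.204]
[0.51259305 0.01147011 0.022     ] [282.57219966 206.4632509 ]
```

drive_tool(
  steps="0 0 0 0 0 6; 0 0 0 0 0 12; 0 0 0 0 0 18; 0 0 0 0 0 24; 0 0 0 0 0 30",
)

```text
time: 7.97
ee_pos: [0.5117, 0.0147, 0.1216]
tcp_rot: [[-0.25, -0.968, 0.0], [-0.968, 0.25, 0.0], [-0.0, -0.0, -1.0]]
force: [0.1, -0.0, -3.3]
opening: 0.0169
```

drive_tool(
  steps="0 0 0 0 0 6; 0 0 0 0 0 12; 0 0 0 0 0 18; 0 0 0 0 0 24; 0 0 0 0 0 30",
)

```text
time: 8.38
ee_pos: [0.5117, 0.0147, 0.1216]
tcp_rot: [[0.267, -0.964, 0.0], [-0.964, -0.267, 0.0], [-0.0, -0.0, -1.0]]
force: [0.5, 0.2, -2.1]
opening: 0.0169
```

drive_tool(
  steps="0 0 0 0 0 7; 0 0 0 0 0 14; 0 0 0 0 0 21; 0 0 0 0 0 28; 0 0 0 0 0 35",
)

```text
time: 8.8
ee_pos: [0.5117, 0.0148, 0.1216]
tcp_rot: [[0.772, -0.635, 0.0], [-0.635, -0.772, 0.0], [0.0, -0.0, -1.0]]
force: [0.3, -0.2, -2.4]
opening: 0.017
```

drive_tool(
  steps="0 0 0 0 0 7; 0 0 0 0 0 14; 0 0 0 0 0 21; 0 0 0 0 0 28; 0 0 0 0 0 35",
)

```text
time: 9.22
ee_pos: [0.5117, 0.0147, 0.1216]
tcp_rot: [[0.997, -0.077, 0.0], [-0.077, -0.997, 0.0], [0.0, -0.0, -1.0]]
force: [-0.2, 0.4, -3.1]
opening: 0.017
```

drive_tool(
  steps="0 0 0 0 0 0; 0 0 0 0 0 0; 0 0 0 0 0 0; 0 0 0 0 0 0; 0 0 0 0 0 0",
)

```text
time: 9.63
ee_pos: [0.5116, 0.0147, 0.1213]
tcp_rot: [[0.996, -0.085, 0.0], [-0.085, -0.996, -0.0], [0.0, 0.0, -1.0]]
force: [-0.9, -0.2, -2.7]
opening: 0.017
```

```bash
python3 - <<'E'
from cell import env
st=env.get_state();print(st['ee_pos'],st['force'],st['q'].round(3),st['tcp_rot'].round(4))
from h import *
w=grab('wrist','w8');s=grab('scene','s8')
print('cross',proj(w,(.512,.015,.022)))
cv2.imwrite('pics/c11.png',np.hstack([cv2.resize(s['color'][185:265,210:290],(400,400),interpolation=cv2.INTER_CUBIC),cv2.resize(w['color'][120:260,210:350],(400,400),interpolation=cv2.INTER_CUBIC)]))
E
```

```text
[0.51164759 0.01465925 0.12130336] [-0.88275165 -0.24609959 -2.6896667 ] [ 0.423 -0.184 -0.328  0.    -1.427  1.063] [[ 9.964e-01 -8.520e-02  1.000e-04]
 [-8.520e-02 -9.964e-01 -1.000e-04]
 [ 1.000e-04  1.000e-04 -1.000e+00]]
cross [277.90322505 205.17666994]
```

View pics/c11.png

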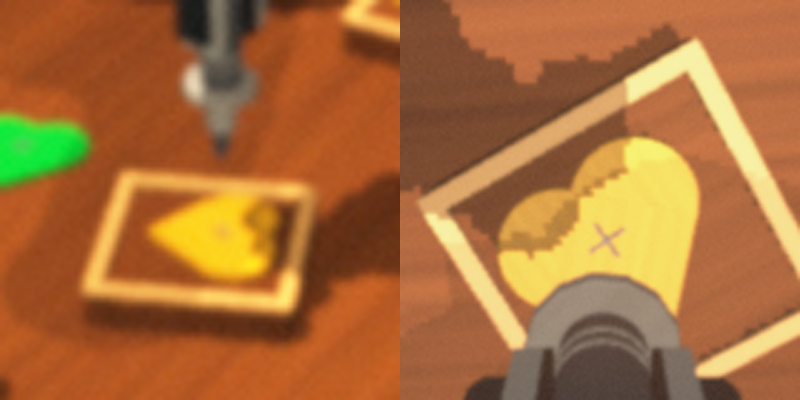

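```bash
python3 - <<'E'
from h import *
w7=load('w7');w8=load('w8')
p7=onz(w7,279.0,204.0,.022)[:2];p8=onz(w8,281.4,203.7,.022)[:2]
x7=np.array([-.7047,-.7095]);x8=np.array([.9964,-.0852])
M=lambda x:np.array([[x[0],x[1]],[x[1],-x[0]]])  # tool x,y cols (y = (x1,-x0))
A=np.zeros((4,4));A[:2,:2]=A[2:,:2]=np.eye(2);A[:2,2:]=M(x7);A[2:,2:]=M(x8)
print(p7,p8,np.linalg.solve(A,np.r_[p7,p8]))
E
```

```text
[0.51259305 0.01147011] [0.51299162 0.01206974] [ 5.12652262e-01  1.18630198e-02  3.20501922e-04 -2.34870427e-04]
```

```bash
python3 - <<'E'
from h import *
for n,ee,x in(('w6',[.4633,-.2725,.188],[-.705,-.71]),('w7',[.51223,.01464,.12253],[-.7047,-.7095]),('w8',[.51165,.01466,.1213],[.9964,-.0852])):
    d=load(n);R=cv2.Rodrigues(np.array(d['rvec'],float))[0];c=-R.T@np.ravel(d['tvec'])-np.array(ee)
    x=np.array(x);y=np.array([x[1],-x[0]])
    fw=R[2];print(n,'cam in tool mm',(c[:2]@x*1000).round(2),(c[:2]@y*1000).round(2),(c[2]*1000).round(2),'fwd',(fw[:2]@x).round(4),(fw[:2]@y).round(4),'right',(R[0][:2]@x).round(4),(R[0][:2]@y).round(4))
d=load('w8');cv2.imwrite('pics/c12.png',np.hstack([cv2.resize(load(n)['color'][200:360,210:350],(400,457),interpolation=cv2.INTER_CUBIC) for n in('w7','w8')]))
for n in('s0','s6','s7','s8'): pass
s=load('scene0')
print('scene proj of wrist spot',proj(s,(.5127,.0119,.022)),'top',proj(load('top0'),(.5127,.0119,.022)),'top of .512,.015',proj(load('top0'),(.512,.015,.022)))
E
```

```text
w6 cam in tool mm 69.59 -0.49 141.87 fwd -0.2707 -0.0042 right -0.0011 1.0006
w7 cam in tool mm 69.58 -0.71 141.87 fwd -0.2703 -0.0026 right -0.0011 1.0
w8 cam in tool mm 68.47 1.22 141.99 fwd -0.2699 0.0017 right -0.0011 1.0
scene proj of wrist spot [253.82717865 231.82260893] top [289.41532361 234.3378114 ] top of .512,.015 [287.96940752 234.67418353]
```

View pics/c12.png

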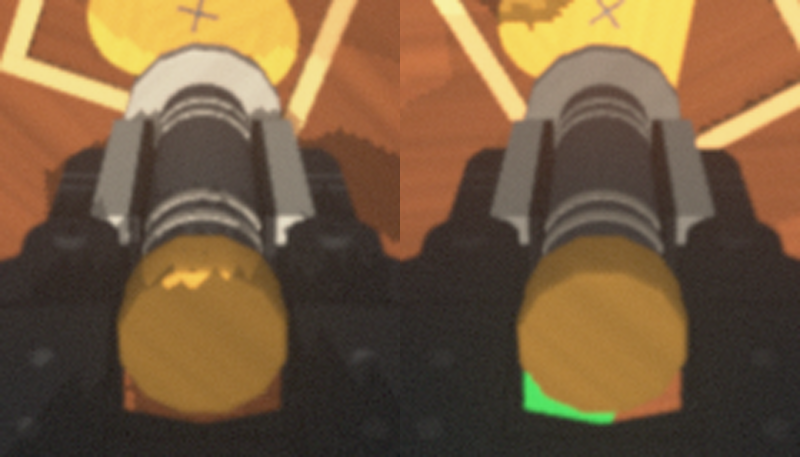

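```bash
python3 - <<'E'
from h import *
from scipy.optimize import least_squares
from scipy.spatial.transform import Rotation as Ro
x=lambda a,b:np.array([[a,b,0],[b,-a,0],[0,0,-1.]])  # rows? columns set below
obs={'wrist0':([.25151667,.54447336,.23049792],(.907774,-.41946)),'w3':([.47179802,-.15939174,.23134441],(-.703,-.711)),'w5':([.46264202,-.27232728,.08660148],(-.705,-.71)),'w7':([.51222723,.01463794,.12252638],(-.7047,-.7095)),'w8':([.51164759,.01465925,.12130336],(.9964,-.0852))}
D={}
for n,(ee,tx) in obs.items():
    d=load(n);R=cv2.Rodrigues(np.array(d['rvec'],float))[0];c=-R.T@np.ravel(d['tvec'])
    tx=np.array([*tx,0]);tx/=np.linalg.norm(tx);tz=np.array([0,0,-1.]);RT=np.column_stack([tx,np.cross(tz,tx),tz])
    D[n]=(np.array(ee),RT,R.T,c); rel=RT.T@(c-ee); print(n,(rel*1000).round(2),(RT.T@R.T[:,2]).round(4))
def model(p):
    E=Ro.from_rotvec(p[:3]).as_matrix();H=Ro.from_rotvec([0,0,0])
    return E,p[3:6],p[6:9],Ro.from_rotvec(p[9:12]).as_matrix()
H0=D['w5'][1].T@D['w5'][2]
def f(p):
    E,w,T,h=model(p);r=[]
    for ee,RT,RC,c in D.values():
        r+=list((ee+RT@T+w-c)*1e3); r+=list(Ro.from_matrix(RC.T@E@RT@H0@h).as_rotvec()*300)
    return np.r_[r,p[:6]*np.array([1,1,1,1,1,1])*1]
s=least_squares(f,np.r_[np.zeros(6),.07,0,-.142,0,0,0]);p=s.x;E,w,T,h=model(p)
print('E deg',np.degrees(p[:3]),'w mm',w*1e3,'T mm',T*1e3,'rms',np.sqrt(np.mean(s.fun**2)))
def cor(n,u,v,z):
    d=load(n);c,r=ray(d,u,v);r=E.T@r;c=c-w;return c+r*(z-c[2])/r[2]
p7=cor('w7',279.0,204.0,.022);p8=cor('w8',281.4,203.7,.022)
print('spot',p7,p8,'w3',cor('w3',351.4,294.5,.022))
A=np.zeros((4,4));A[:2,:2]=A[2:,:2]=np.eye(2);A[:2,2:]=D['w7'][1][:2,:2];A[2:,2:]=D['w8'][1][:2,:2]
print(np.linalg.solve(A,np.r_[p7[:2],p8[:2]]))
print('cap',cor('w3',181.9,93.4,.136),'stand',np.mean([cor('w3',140+x*.325-.4,35+y*.325-.4,.06) for x,y in [(180,46),(345,184),(228,345),(62,215)]],0))
pickle.dump((E,w),open('cor.pkl','wb'))
E
```

```text
wrist0 [  68.86    0.96 -141.88] [-0.2692  0.0031  0.9631]
w3 [  69.41   -0.86 -141.9 ] [-0.2689 -0.0016  0.9632]
w5 [  69.33   -0.86 -141.99] [-0.2687 -0.0017  0.9632]
w7 [  69.57   -0.71 -141.87] [-0.2703 -0.0026  0.9628]
w8 [  68.47    1.22 -141.99] [-0.2699  0.0017  0.9629]
E deg [-1.44874271e-01 -2.76117093e-02 -7.37896041e-06] w mm [-1.29483356e-01 -1.18664750e+00 -3.98045612e-12] T mm [ 6.84956050e+01 -6.88066599e-02 -1.41926437e+02] rms 0.10967151919054102
spot [0.51262492 0.01328816 0.022     ] [0.51299256 0.01386737 0.022     ] w3 [0.51281979 0.01258726 0.022     ]
[ 5.12673443e-01  1.36636454e-02  3.00603668e-04 -2.30172988e-04]
cap [ 0.4621932  -0.27132825  0.136     ] stand [ 0.46246805 -0.27134894  0.06      ]
```

The reported wrist extrinsics carry a world-fixed error of about 1.2 mm and 0.15°. With that corrected, the wrist puts the cross at (.5127,.0137); top says (.5122,.0149) and scene (.5112,.0156). I'll aim at (.5124,.0140) and approach.

drive_tool(
  steps="0.07 -0.06 -0.5 0 0 0; 0.07 -0.06 -1 0 0 0; 0.07 -0.06 -1.5 0 0 0; 0.07 -0.06 -1.8 0 0 0; 0.07 -0.06 -1.8 0 0 0",
)

```text
time: 10.15
ee_pos: [0.5117, 0.0139, 0.1019]
tcp_rot: [[0.996, -0.084, -0.002], [-0.084, -0.996, -0.001], [-0.002, 0.001, -1.0]]
force: [-0.7, 0.1, -3.0]
opening: 0.0169
```

drive_tool(
  steps="0 0 -0.1 0 0 0; 0 0 -0.2 0 0 0; 0 0 -0.3 0 0 0; 0 0 -0.4 0 0 0; 0 0 -0.5 0 0 0",
)

```text
time: 10.57
ee_pos: [0.5124, 0.0141, 0.0983]
tcp_rot: [[0.996, -0.084, 0.0], [-0.084, -0.996, 0.0], [0.0, -0.0, -1.0]]
force: [-0.2, -0.2, -2.1]
opening: 0.0165
```

drive_tool(
  steps="0 0 -0.1 0 0 0; 0 0 -0.2 0 0 0; 0 0 -0.3 0 0 0; 0 0 -0.4 0 0 0; 0 0 -0.5 0 0 0",
)

```text
time: 10.98
ee_pos: [0.5123, 0.014, 0.0931]
tcp_rot: [[0.996, -0.084, 0.0], [-0.084, -0.996, -0.0], [0.0, 0.0, -1.0]]
force: [0.6, -0.1, -2.7]
opening: 0.0169
```

drive_tool(
  steps="0 0 -0.1 0 0 0; 0 0 -0.2 0 0 0; 0 0 -0.3 0 0 0; 0 0 -0.4 0 0 0; 0 0 -0.4 0 0 0",
)

```text
time: 11.4
ee_pos: [0.5122, 0.014, 0.089]
tcp_rot: [[0.996, -0.084, -0.0], [-0.084, -0.996, -0.0], [-0.0, 0.0, -1.0]]
force: [0.7, 0.2, -2.5]
opening: 0.0165
```

```bash
python3 - <<'E'
from h import *
from cell import env
e=env.get_state()['ee_pos'];print(e)
s=grab('scene','s9')
for k in(0,30,35): print(k,proj(s,e+[0,0,-.0261-k/1000]))
cv2.imwrite('pics/c13.png',cv2.resize(s['color'][195:255,220:290],(700,600),interpolation=cv2.INTER_CUBIC))
E
```

```text
[0.51219022 0.01404766 0.08895789]
0 [254.0032651  215.94126178]
30 [254.13434988 227.26115859]
35 [254.15585904 229.11546221]
```

View pics/c13.png

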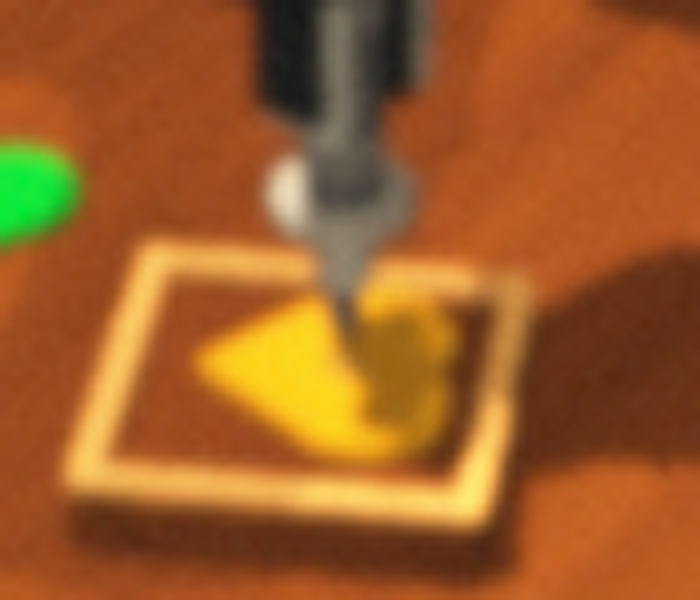

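The scene view shows the tip at about (254.7,230.5), just above the cross (254.4,231.0), and the barrel looks upright. I'll feel for contact.

drive_tool(
  steps="0 0 -0.05 0 0 0; 0 0 -0.1 0 0 0; 0 0 -0.15 0 0 0; 0 0 -0.2 0 0 0; 0 0 -0.2 0 0 0",
)

```text
time: 11.87
ee_pos: [0.5123, 0.014, 0.0871]
tcp_rot: [[0.996, -0.084, -0.0], [-0.084, -0.996, -0.0], [-0.0, 0.0, -1.0]]
force: [0.2, -0.5, -2.5]
opening: 0.0168
```

drive_tool(
  steps="0 0 -0.05 0 0 0; 0 0 -0.1 0 0 0; 0 0 -0.15 0 0 0; 0 0 -0.2 0 0 0; 0 0 -0.2 0 0 0",
)

```text
time: 12.28
ee_pos: [0.5123, 0.0141, 0.0851]
tcp_rot: [[0.996, -0.084, -0.0], [-0.084, -0.996, -0.0], [-0.0, 0.0, -1.0]]
force: [0.1, -0.3, -2.2]
opening: 0.0166
```

drive_tool(
  steps="0 0 -0.05 0 0 0; 0 0 -0.1 0 0 0; 0 0 -0.15 0 0 0; 0 0 -0.2 0 0 0; 0 0 -0.2 0 0 0",
)

```text
time: 12.7
ee_pos: [0.5122, 0.0141, 0.0831]
tcp_rot: [[0.997, -0.084, -0.0], [-0.084, -0.997, -0.0], [-0.0, 0.0, -1.0]]
force: [0.3, 0.2, -3.3]
opening: 0.0166
```

drive_tool(
  steps="0 0 -0.05 0 0 0; 0 0 -0.1 0 0 0; 0 0 -0.15 0 0 0; 0 0 -0.2 0 0 0; 0 0 -0.2 0 0 0",
)

```text
time: 13.12
ee_pos: [0.5126, 0.014, 0.082]
tcp_rot: [[0.997, -0.084, 0.001], [-0.084, -0.997, -0.0], [0.001, 0.0, -1.0]]
force: [-0.6, -0.1, 2.5]
opening: 0.0168
```

drive_tool(
  steps="0 0 -0.05 0 0 0; 0 0 -0.1 0 0 0; 0 0 -0.15 0 0 0; 0 0 -0.2 0 0 0; 0 0 -0.2 0 0 0",
)

```text
time: 13.53
ee_pos: [0.5126, 0.014, 0.0797]
tcp_rot: [[0.997, -0.084, 0.001], [-0.084, -0.997, -0.0], [0.001, 0.0, -1.0]]
force: [-0.5, -0.7, 5.3]
opening: 0.0166
```

Contact at TCP z≈0.082. The push is now about 7.9 N net, since the free reading is −2.6. Pressing on in finer steps.

drive_tool(
  steps="0 0 -0.05 0 0 0; 0 0 -0.1 0 0 0; 0 0 -0.15 0 0 0; 0 0 -0.2 0 0 0; 0 0 -0.2 0 0 0",
)

```text
time: 13.95
ee_pos: [0.5127, 0.014, 0.078]
tcp_rot: [[0.997, -0.083, 0.001], [-0.083, -0.997, -0.0], [0.001, 0.0, -1.0]]
force: [-2.8, -0.3, 6.8]
opening: 0.0167
```

drive_tool(
  steps="0 0 -0.05 0 0 0; 0 0 -0.05 0 0 0",
)

```text
time: 14.12
ee_pos: [0.5128, 0.014, 0.0776]
tcp_rot: [[0.997, -0.084, 0.001], [-0.084, -0.997, -0.0], [0.001, 0.0, -1.0]]
force: [-1.4, -0.5, 8.2]
opening: 0.0168
```

drive_tool(
  steps="0 0 -0.04 0 0 0; 0 0 -0.04 0 0 0",
)

```text
time: 14.28
ee_pos: [0.5128, 0.014, 0.0773]
tcp_rot: [[0.997, -0.083, 0.001], [-0.083, -0.997, -0.0], [0.001, 0.0, -1.0]]
force: [-2.1, 0.2, 7.1]
opening: 0.0171
```

drive_tool(
  steps="0 0 -0.04 0 0 0; 0 0 -0.04 0 0 0",
)

```text
time: 14.45
ee_pos: [0.5128, 0.014, 0.077]
tcp_rot: [[0.997, -0.083, 0.002], [-0.083, -0.997, -0.0], [0.002, 0.0, -1.0]]
force: [-2.6, 0.0, 7.4]
opening: 0.017
```

drive_tool(
  steps="0 0 -0.04 0 0 0; 0 0 -0.04 0 0 0",
)

```text
time: 14.62
ee_pos: [0.5128, 0.014, 0.0766]
tcp_rot: [[0.997, -0.083, 0.002], [-0.083, -0.997, -0.0], [0.002, 0.0, -1.0]]
force: [-2.2, -0.9, 7.7]
opening: 0.0167
```

drive_tool(
  steps="0 0 -0.04 0 0 0; 0 0 -0.04 0 0 0",
)

```text
time: 14.78
ee_pos: [0.5128, 0.014, 0.0763]
tcp_rot: [[0.997, -0.083, 0.002], [-0.083, -0.997, -0.0], [0.002, 0.0, -1.0]]
force: [-2.4, -1.4, 8.3]
opening: 0.0164
```

drive_tool(
  steps="0 0 -0.04 0 0 0; 0 0 -0.04 0 0 0",
)

```text
time: 14.95
ee_pos: [0.5129, 0.014, 0.0759]
tcp_rot: [[0.997, -0.083, 0.002], [-0.083, -0.997, -0.0], [0.002, 0.0, -1.0]]
force: [-3.0, -0.3, 8.6]
opening: 0.017
```

drive_tool(
  steps="0 0 -0.03 0 0 0; 0 0 -0.03 0 0 0",
)

```text
time: 15.12
ee_pos: [0.5129, 0.014, 0.0757]
tcp_rot: [[0.997, -0.083, 0.002], [-0.083, -0.997, -0.0], [0.002, 0.0, -1.0]]
force: [-2.8, 0.2, 8.1]
opening: 0.0166
```

drive_tool(
  steps="0 0 -0.03 0 0 0; 0 0 -0.03 0 0 0",
)

```text
time: 15.28
ee_pos: [0.5129, 0.014, 0.0754]
tcp_rot: [[0.997, -0.083, 0.002], [-0.083, -0.997, -0.0], [0.002, 0.0, -1.0]]
force: [-2.2, 0.6, 8.1]
opening: 0.0169
```

drive_tool(
  steps="0 0 -0.03 0 0 0; 0 0 -0.03 0 0 0",
)

```text
time: 15.45
ee_pos: [0.5129, 0.014, 0.0751]
tcp_rot: [[0.997, -0.083, 0.002], [-0.083, -0.997, -0.0], [0.002, 0.0, -1.0]]
force: [-2.4, -0.2, 9.1]
opening: 0.017
```

drive_tool(
  steps="0 0 -0.03 0 0 0; 0 0 -0.03 0 0 0",
)

```text
time: 15.62
ee_pos: [0.5127, 0.014, 0.0742]
tcp_rot: [[0.997, -0.084, 0.001], [-0.084, -0.997, -0.0], [0.001, 0.0, -1.0]]
force: [-0.7, -0.4, 5.3]
opening: 0.0164
```

The push fell from 9.1 to 5.3 N and the TCP jumped 0.9 mm, so the spring has snapped. Stopping and lifting straight up.

drive_tool(
  steps="0 0 0.3 0 0 0; 0 0 0.8 0 0 0; 0 0 1.6 0 0 0; 0 0 3 0 0 0; 0 0 5 0 0 0",
)

```text
time: 16.03
ee_pos: [0.5106, 0.0141, 0.1215]
tcp_rot: [[0.996, -0.084, -0.005], [-0.084, -0.996, -0.0], [-0.005, 0.001, -1.0]]
force: [-0.2, 0.0, -3.1]
opening: 0.0167
```

drive_tool(
  steps="0 0 2 0 0 0; 0 0 4 0 0 0; 0 0 6 0 0 0; 0 0 6 0 0 0; 0 0 6 0 0 0",
)

```text
time: 16.45
ee_pos: [0.5124, 0.0144, 0.1837]
tcp_rot: [[0.996, -0.084, 0.0], [-0.084, -0.996, 0.001], [0.0, -0.001, -1.0]]
force: [0.7, -0.5, -2.5]
opening: 0.0167
```

```bash
python3 - <<'E'
from cell import env
st=env.get_state();print(st['ee_pos'],st['force'],st['q'].round(3))
from h import *
w=grab('wrist','w10');s=grab('scene','s10')
cv2.imwrite('pics/c14.png',np.hstack([cv2.resize(s['color'][160:260,190:290],(400,400),interpolation=cv2.INTER_CUBIC),cv2.resize(w['color'][130:270,210:350],(400,400),interpolation=cv2.INTER_CUBIC)]))
E
```

```text
[0.51236528 0.01444966 0.18369109] [ 0.67533828 -0.53572454 -2.51617339] [ 4.210e-01 -1.960e-01 -2.240e-01 -1.000e-03 -1.542e+00  1.066e+00]
```

View pics/c14.png

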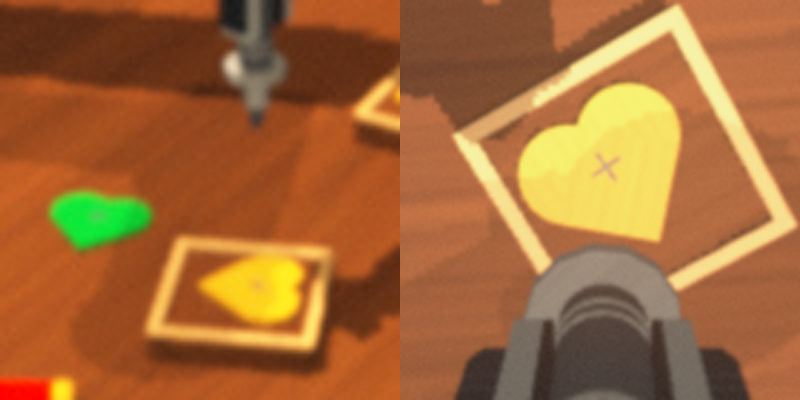

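The wrist view shows the heart unmoved in its nest, cross at (604,167) in the crop, and the punch still upright. Returning to the stand.

drive_tool(
  steps="-0.5 -3 0 0 0 0; -1.1 -6.5 0 0 0 0; -1.8 -10.5 0 0 0 0; -2.5 -14.5 0 0 0 0; -3.2 -18.5 0 0 0 0",
)

```text
time: 16.97
ee_pos: [0.479, -0.1722, 0.1817]
tcp_rot: [[0.997, -0.083, -0.003], [-0.083, -0.997, 0.001], [-0.003, -0.0, -1.0]]
force: [1.9, -1.3, -3.4]
opening: 0.0164
```

drive_tool(
  steps="-0.7 -3.8 0 0 0 0; -1.2 -7 0 0 0 0; -1.6 -9 0 0 0 0; -1.8 -10 0 0 0 0; -1.8 -10 0 0 0 0",
)

```text
time: 17.38
ee_pos: [0.461, -0.2724, 0.1816]
tcp_rot: [[0.996, -0.086, -0.003], [-0.086, -0.996, 0.001], [-0.003, -0.001, -1.0]]
force: [-0.5, 0.1, -3.3]
opening: 0.0168
```

drive_tool(
  steps="0 0 0 0 0 0; 0 0 0 0 0 0; 0 0 0 0 0 0; 0 0 0 0 0 0",
)

```text
time: 17.72
ee_pos: [0.4627, -0.27, 0.1835]
tcp_rot: [[0.997, -0.082, 0.0], [-0.082, -0.997, 0.0], [0.0, -0.0, -1.0]]
force: [-0.7, 0.1, -2.3]
opening: 0.0166
```

```bash
python3 - <<'E'
from cell import env
st=env.get_state();print(st['ee_pos'],st['force'],st['q'].round(3),st['tcp_rot'][:,0])
from h import *
w=grab('wrist','w11');s=grab('scene','s11')
cv2.imwrite('pics/c15.png',np.hstack([cv2.resize(s['color'][200:320,90:210],(400,400),interpolation=cv2.INTER_CUBIC),cv2.resize(w['color'][130:270,210:350],(400,400),interpolation=cv2.INTER_CUBIC)]))
E
```

```text
[ 0.46265438 -0.2700065   0.18349429] [-0.69610263  0.13528967 -2.33137438] [-0.153 -0.132 -0.168 -0.    -1.534  1.641] [ 9.96623229e-01 -8.21104533e-02  1.11754895e-04]
```

View pics/c15.png

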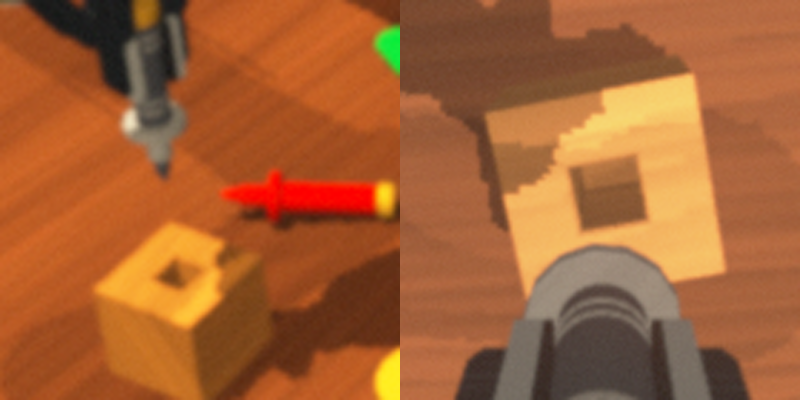

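```bash
python3 - <<'E'
from h import *
E,w=pickle.load(open('cor.pkl','rb'));d=load('w11')
def cor(x,y,z):
    c,r=ray(d,210+(x-400)*.35-.3,130+y*.35-.3);r=E.T@r;c=c-w;return (c+r*(z-c[2])/r[2]).round(4)
for p in((571,167),(636,153),(648,219),(582,231)): print(cor(*p,.06))
print('hole',np.mean([cor(*p,.06) for p in((571,167),(636,153),(648,219),(582,231))],0),'stand diag',(cor(487,112,.06)+cor(724,270,.06))/2)
E
```

```text
[ 0.4723 -0.2611  0.06  ]
[ 0.475  -0.2813  0.06  ]
[ 0.4537 -0.2835  0.06  ]
[ 0.4515 -0.2626  0.06  ]
hole [ 0.463125 -0.272125  0.06    ] stand diag [ 0.46315 -0.2719   0.06   ]
```

The wrist view shows the hole, centre at about (.463,-.272). Going down into it.

drive_tool(
  steps="0 -0.17 -1 0 0 0; 0 -0.17 -2.5 0 0 0; 0 -0.17 -4 0 0 0; 0 -0.17 -5 0 0 0; 0 -0.17 -5 0 0 0",
)

```text
time: 18.23
ee_pos: [0.461, -0.2719, 0.1302]
tcp_rot: [[0.996, -0.084, -0.005], [-0.084, -0.996, 0.002], [-0.005, -0.002, -1.0]]
force: [-0.9, -0.1, -3.7]
opening: 0.0168
```

drive_tool(
  steps="0 0 -0.4 0 0 0; 0 0 -0.8 0 0 0; 0 0 -1.2 0 0 0; 0 0 -1.6 0 0 0; 0 0 -1.6 0 0 0",
)

```text
time: 18.65
ee_pos: [0.4621, -0.2725, 0.1168]
tcp_rot: [[0.996, -0.084, -0.001], [-0.084, -0.996, 0.0], [-0.001, -0.0, -1.0]]
force: [-0.2, 0.7, -3.2]
opening: 0.0167
```

drive_tool(
  steps="0 0 -0.4 0 0 0; 0 0 -0.8 0 0 0; 0 0 -1.2 0 0 0; 0 0 -1.6 0 0 0; 0 0 -1.6 0 0 0",
)

```text
time: 19.07
ee_pos: [0.4618, -0.2724, 0.1003]
tcp_rot: [[0.996, -0.084, -0.002], [-0.084, -0.996, 0.001], [-0.002, -0.001, -1.0]]
force: [-0.4, -0.2, -3.5]
opening: 0.0166
```

drive_tool(
  steps="0 0 -0.4 0 0 0; 0 0 -0.7 0 0 0; 0 0 -1 0 0 0; 0 0 -1.2 0 0 0; 0 0 -1.2 0 0 0",
)

```text
time: 19.48
ee_pos: [0.4621, -0.2725, 0.0889]
tcp_rot: [[0.996, -0.084, -0.001], [-0.084, -0.996, 0.0], [-0.001, -0.0, -1.0]]
force: [-0.5, 0.3, -1.9]
opening: 0.0164
```

drive_tool(
  steps="0 0 -0.05 0 0 0; 0 0 -0.1 0 0 0; 0 0 -0.1 0 0 0; 0 0 -0.1 0 0 0",
)

```text
time: 19.82
ee_pos: [0.4624, -0.2726, 0.0887]
tcp_rot: [[0.996, -0.084, 0.0], [-0.084, -0.996, -0.0], [0.0, 0.0, -1.0]]
force: [-0.0, -0.4, -2.9]
opening: 0.0167
```

drive_tool(
  steps="0 0 -0.05 0 0 0; 0 0 -0.1 0 0 0; 0 0 -0.1 0 0 0; 0 0 -0.1 0 0 0",
)

```text
time: 20.15
ee_pos: [0.4623, -0.2726, 0.0875]
tcp_rot: [[0.996, -0.084, -0.0], [-0.084, -0.996, -0.0], [-0.0, 0.0, -1.0]]
force: [0.8, -1.0, -1.8]
opening: 0.0164
```

drive_tool(
  steps="0 0 -0.05 0 0 0; 0 0 -0.1 0 0 0; 0 0 -0.1 0 0 0; 0 0 -0.1 0 0 0",
)

```text
time: 20.48
ee_pos: [0.4624, -0.2727, 0.0867]
tcp_rot: [[0.997, -0.084, 0.0], [-0.084, -0.997, -0.0], [0.0, 0.0, -1.0]]
force: [0.3, 0.6, -1.4]
opening: 0.017
```

drive_tool(
  steps="0 0 -0.05 0 0 0; 0 0 -0.05 0 0 0; 0 0 -0.05 0 0 0",
)

```text
time: 20.73
ee_pos: [0.4624, -0.2727, 0.0866]
tcp_rot: [[0.997, -0.083, 0.0], [-0.083, -0.997, -0.0], [0.0, 0.0, -1.0]]
force: [-1.4, 1.9, 1.9]
opening: 0.0168
```

drive_tool(
  steps="0 0 0 0 0 0; 0 0 0 0 0 0; 0 0 0 0 0 0",
  force=20,
)

```text
time: 20.98
ee_pos: [0.4624, -0.2727, 0.0866]
tcp_rot: [[0.997, -0.084, 0.0], [-0.084, -0.997, -0.0], [0.001, 0.0, -1.0]]
force: [-2.1, 2.1, 4.4]
opening: 0.0168
```

```bash
python3 - <<'E'
from h import *
w=grab('wrist','w12');s=grab('scene','s12')
cv2.imwrite('pics/c16.png',np.hstack([cv2.resize(s['color'][220:320,90:190],(400,400),interpolation=cv2.INTER_CUBIC),cv2.resize(w['color'][180:360,190:370],(400,400),interpolation=cv2.INTER_CUBIC)]))
E
```

```text
(no output)
```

View pics/c16.png

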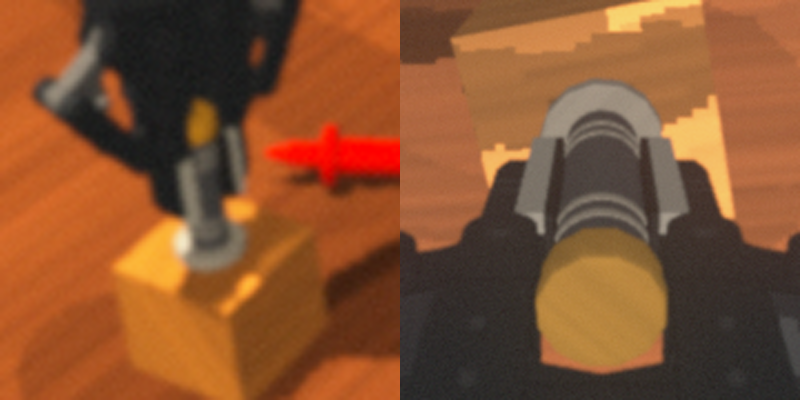

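The collar rests on the stand top at (210,248) and the load has transferred. Releasing.

drive_tool(
  steps="0 0 0 0 0 0; 0 0 0 0 0 0; 0 0 0 0 0 0; 0 0 0 0 0 0; 0 0 0 0 0 0",
  claw=1,
)

```text
time: 21.5
ee_pos: [0.4623, -0.2727, 0.0858]
tcp_rot: [[0.996, -0.084, -0.0], [-0.084, -0.996, -0.0], [-0.0, 0.0, -1.0]]
force: [-0.2, -0.6, -0.0]
opening: 0.0762
```

drive_tool(
  steps="0 0 0 0 0 0; 0 0 0 0 0 0; 0 0 0 0 0 0; 0 0 0 0 0 0; 0 0 0 0 0 0",
)

```text
time: 21.92
ee_pos: [0.4623, -0.2726, 0.0861]
tcp_rot: [[0.996, -0.084, 0.0], [-0.084, -0.996, -0.0], [0.0, 0.0, -1.0]]
force: [0.8, 0.2, -0.1]
opening: 0.0856
```

```bash
python3 - <<'E'
from h import *
w=grab('wrist','w13');s=grab('scene','s13')
cv2.imwrite('pics/c17.png',np.hstack([cv2.resize(s['color'][220:320,90:190],(400,400),interpolation=cv2.INTER_CUBIC),cv2.resize(w['color'],(400,300),interpolation=cv2.INTER_CUBIC)[:,:].repeat(1,0) if 0 else cv2.resize(w['color'],(400,400))]))
E
```

```text
(no output)
```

View pics/c17.png

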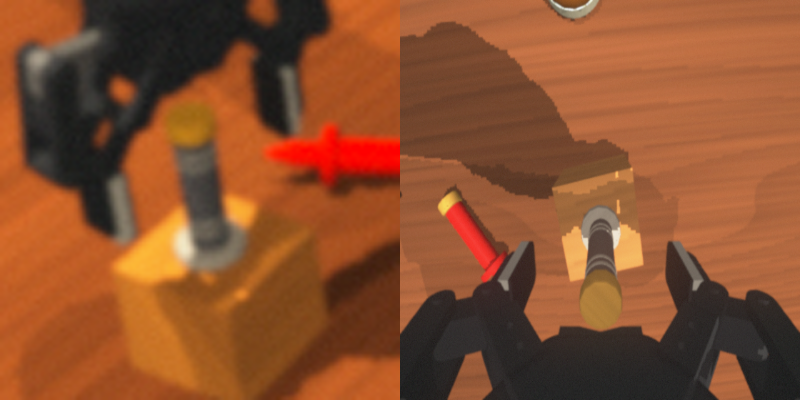

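The punch stands upright in the stand with the fingers clear of it. Backing off straight up.

drive_tool(
  steps="0 0 1 0 0 0; 0 0 3 0 0 0; 0 0 6 0 0 0; 0 0 9 0 0 0; 0 0 12 0 0 0",
)

```text
time: 22.43
ee_pos: [0.462, -0.2727, 0.2083]
tcp_rot: [[0.996, -0.084, 0.0], [-0.084, -0.996, -0.001], [0.0, 0.001, -1.0]]
force: [1.6, 0.3, 0.2]
opening: 0.0852
```

drive_tool(
  steps="-2 3 1 0 0 0; -4 6 2 0 0 0; -5 9 3 0 0 0; -5 12 3 0 0 0; -5 12 3 0 0 0",
)

```text
time: 22.85
ee_pos: [0.4125, -0.1494, 0.2385]
tcp_rot: [[0.997, -0.08, 0.005], [-0.08, -0.997, 0.001], [0.005, -0.001, -1.0]]
force: [0.7, -0.4, 0.0]
opening: 0.0857
```

drive_tool(
  steps="0 0 0 0 0 0; 0 0 0 0 0 0; 0 0 0 0 0 0; 0 0 0 0 0 0",
)

```text
time: 23.18
ee_pos: [0.4122, -0.1534, 0.2359]
tcp_rot: [[0.996, -0.085, -0.001], [-0.085, -0.996, -0.0], [-0.001, 0.0, -1.0]]
force: [0.1, -0.5, -0.2]
opening: 0.0852
```

```bash
python3 - <<'E'
from h import *
t=grab('top','t14');s=grab('scene','s14');w=grab('wrist','w14')
c=lambda d,y,x:cv2.resize(d['color'][y:y+80,x:x+80],(400,300) if 0 else (300,300),interpolation=cv2.INTER_CUBIC)
cv2.imwrite('pics/c18.png',np.vstack([np.hstack([cv2.resize(s['color'],(400,300)),cv2.resize(t['color'],(400,300))]),np.hstack([cv2.resize(s['color'][230:330,90:224],(400,300)),cv2.resize(t['color'][190:290,330:464],(400,300))])]))
E
```

```text
(no output)
```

View pics/c18.png

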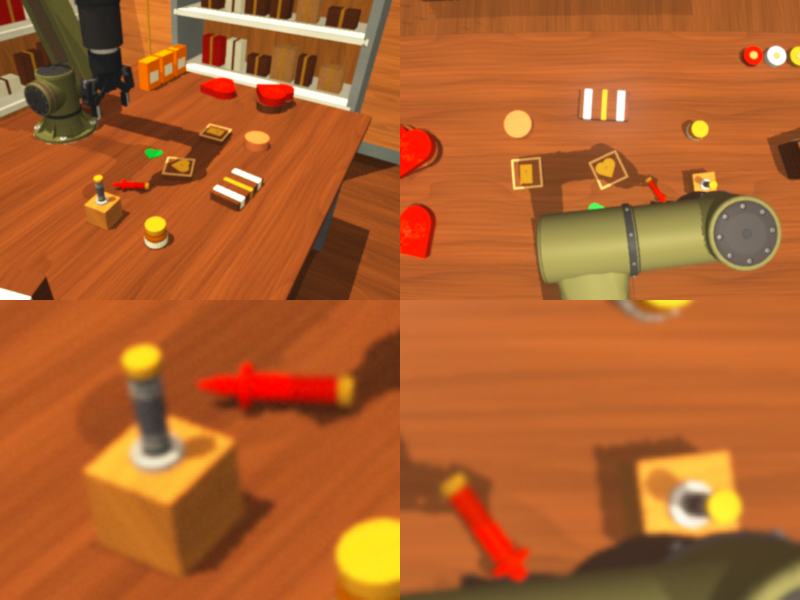

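View pics/w14.png

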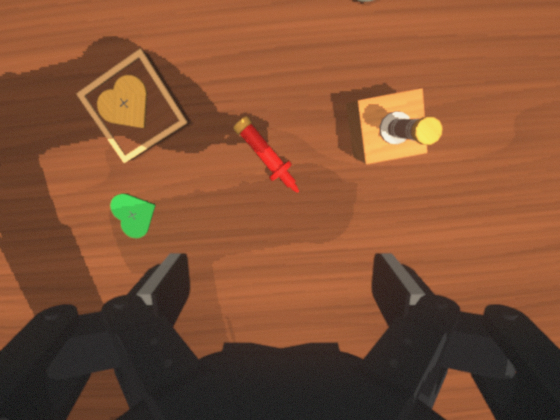

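The punch stands upright in its stand (wrist view, collar (396,128), cap (428,131)). The heart (124,103) is in its nest, and the red punch and green heart haven't moved. Handing in.

```bash
python3 -c "
from cell import ticket
print(ticket.job_done())"
```

```text
the job is handed in; nothing more can be done
None
```

I took the steel punch from its stand, pressed it upright on the heart's cross until it snapped, lifted off at once, stood it back in the stand and handed the job in. The job took about 23 s on the robot's clock.

- **Snap:** the push reached about 11.7 N, then dropped by 3.8 N as the arm jumped down 0.9 mm. The last reading before I lifted was about 8 N, under the 11 N limit. I only had force readings between moves, and each carries roughly 1 N of noise.
- **Last views:** the punch stands upright with its collar on the stand. Both blanks lie in their nests, and the bystanders and look-alikes are where they were. In the top view the arm hid part of the counter, including most of the green heart, but the scene and wrist views show it.
- **Where the point landed:** the cameras disagreed on the cross by 1–3 mm. After correcting a wrist-camera error of about 1.2 mm, I aimed at (0.5124, 0.0140), 1–2 mm from each camera's estimate. I could not see the mark itself, so I expect it within 1–2 mm of the crossing but have not confirmed it.
- **Side load:** while pressing, there was a sideways force of up to 3 N and a drift of about 0.5 mm in x. Pictures showed the punch upright to within a degree or so, though one scene view suggested a lean of up to about 3°, which I put down to blur.

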